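# Swing the slide tray to its stop and close the keeper

### The job

Push the slide tray near its free corner so that it swings round on its corner pin until its edge meets the tip of the stop screw, and keep pressing it there with about 10 N for a second or two, never pushing on the tray with more than 20 N. Then turn the keeper by its upright post until its toe comes up against the tray's near edge, so that the tray cannot swing back. The dish must stay flat in the tray; leave everything else on the bench where it is.

Things in the scene. Friction and masses are not known exactly. Their poses are not given: they have to be found in the camera images.
- fixture: Frame of flat steel strips 6 mm high, fixed to the bench, with a fixed pivot pin (head 20 mm across, top at 29 mm). Origin: pin axis at bench height; z up. With the tray home, tray x lies along frame x (up to 0.08 rad further on). Strips, all outside the tray's swing: far one y = 93 to 113 mm, end one x = 217 to 237 mm, short one x = -49 to -29 mm. Nothing stands in the swing.
- tray: Loose aluminium tray, walls 18 mm high, 5 thick, floor 4, about 0.25 kg, its corner hole over the pin (1.5 mm play), two slides fixed in it. Origin: hole axis, underside; x along it (outside -15 to 185 mm), y across (-15 to 75 mm). Starts turned 0.5 to 0.9 rad clockwise (from above) from home: push it counter-clockwise, on its y = -15 mm side. Sliding takes 0.5 to 2.5 N.
- tray_push (a point): The place to push: on the outside of the tray's y = -15 mm wall near the free corner, 165 mm from the pin axis along tray x, 9 mm above the bench, straight across from the stop screw when the tray is home. Push towards the tray's +y.
- stop: Steel block 40 x 14 x 24 mm on the far strip, with a brass screw pointing to fixture -y, round tip 12 mm across, 10 mm up. Origin: block's underside, fixture (165, 100, 0) mm. The screw is set anew each time, unmeasured: the tip stands 6 to 18 mm out of the block's face (y = 93), so the tray's y = 75 edge meets it at fixture y = 75 to 87 mm. It is rigid (3 N or more per mm): find it by feel.
- keeper (a joint): Hinge of the keeper, a flat dark bar 12 mm wide, 7 to 17 mm up, reaching 56 mm from its upright axis. 0: points along fixture -y, clear of the swing; 1.571: along fixture -x, behind the home tray. Its toe meets the home tray's y = -15 mm edge at 1.6 to 1.85; travel ends at 1.95. Grows clockwise from above; starts at 0 to 0.3; light friction (2 N at the post), stays where left.
- keeper_pivot (a point): Point on the keeper's hinge axis, fixture (222, -23.5) mm, 17 mm above the bench.
- keeper_toe (a point): Corner of the keeper's free end that comes to bear on the tray's y = -15 mm edge: 55 mm from the hinge axis along the bar and 6 mm to the side it turns towards, 12 mm above the bench.
- keeper_post (a point): Point on the axis of the keeper's upright round steel post, 12 mm across, 35 mm from the hinge axis; the post rises from 17 to 55 mm above the bench, this point is at 45 mm. Can be pinched from above.
- dish: Clear round specimen dish, closed, 49 mm across and 13 mm high, about 30 g, standing loose on the tray's floor near the pin end. Origin: centre of its underside.
- reagent: Bystander: brown glass bottle 52 mm across, 100 mm tall, beyond the far strip. Origin: where its underside's centre lies.
- jar: Bystander: small white jar 44 mm across, 55 mm tall, beyond the end strip. Origin: where its underside's centre lies.
- mailer: Bystander: white plastic slide box 85 x 34 x 28 mm, beside the pin. Origin: where its underside's centre lies.
- driver: Bystander: screwdriver 150 mm long with a black handle, beyond the keeper. Origin: under the middle.
- beaker: Bystander: clear glass cup 56 mm across, 70 mm tall, beyond the far strip. Origin: where its underside's centre lies.
- slab: Bystander: flat dark phone-like slab 150 x 72 x 9 mm, beside the pin. Origin: where its underside's centre lies.
There are look-alikes about, which are no part of the job. Of the things that look like the tray, the smaller one is meant. Several things have the shape of the dish; the one meant has the colours described above.

How it is judged (in metres and radians):
On the way, in this order (a step that is already met when the one before it is completed fails the run):
1. the fingers press the tray with 6 to 15 N for one second while it bears on the stop screw (contact force between the fingers and tray between 6 and 15 N and contact force between tray and stop above 1 N), for 1 s.
2. the keeper's toe is turned up to the tray's near edge, with the tray still home (value of joint keeper above 1.4 rad and y of keeper_toe in the frame of tray above -0.02 m and y of tray_push in the frame of fixture between -0.017 and -0.001 m), for 0.2 s.
At the end, for the whole second after the job is handed in: The tray lies flat and at rest, home at the stop (its push point within 17 to 1 mm on the -y side of the pin in the fixture's frame), the keeper is turned past 1.4 rad with its toe within 5 mm of the tray's near edge, and the dish lies flat in the tray (all of step 2 and angle between tray's own z axis and vertical below 0.04 rad and linear speed of tray below 0.01 m/s and angular speed of tray below 0.05 rad/s and angle between dish's own z axis and vertical below 0.1 rad and z of dish in the frame of tray below 0.008 m and horizontal distance between dish and tray below 0.16 m); the robot touches nothing.
It fails at once if the tray is pushed, or pressed on the stop, with more than 20 N (contact force between any of the arm, the fingers and tray above 20 N or contact force between tray and stop above 20 N).
It fails at once if the dish tips or leaves the tray (angle between dish's own z axis and vertical above 0.35 rad or z of dish in the frame of tray above 0.025 m).
It fails at once if a bystander is moved by more than 20 mm (distance of any of reagent, jar, mailer, driver, beaker, slab from where it was at the start of the episode above 0.02 m).
It also fails if it takes over 72 s, if anything falls off the work surface, if the arm or the gripper's body presses on something with over 40 N, if the wrist force passes 120 N, or if a joint passes its speed limit or range.

### The arm

A 7-joint arm with a two-finger parallel gripper is mounted at the origin on the work surface. World frame = base frame: x ahead of the robot, y to its left, z up, the work surface at z = 0. Lengths are in m, angles in degrees, forces in N, time in s.
With the tool pointing down it reaches from about 0.4 to 0.875 m from the base axis. Payload 6.5 kg.
Tool frame: the origin (TCP) lies on the front face of the gripper's body, between the roots of the fingers; the fingertips stand 64 mm ahead of it and the grasp point (between the pads) lies 45 mm ahead of it; z points along the fingers, y is the line along which they close (so a half turn about z gives the same grasp; the last joint's range is limited). The gripper opens to 88 mm and grips with 3 to 60 N. Pads are 18 mm wide; open, the fingers measure 123 mm over their backs; the gripper's body (75 mm by 187 mm) begins 45 mm behind the grasp point.
Start: joints at [-73.808, 30.733, -0.252, 88.115, 0.149, 61.152, -4.079], TCP at [0.222, 0.611, 0.303] pointing down, gripper open.
Joint ranges: [-154.64, 154.64], [-21.42, 123.67], [-72.66, 72.17], [13.99, 137.28], [-74.86, 254.86], [10.95, 109.41], [-158.01, 158.01]. Speed limits (degrees/s): [136.94, 136.94, 180, 180, 180, 180, 180].

### API

Orientations are given as [roll, pitch, yaw] about the fixed x, y, z axes, in that order (R = Rz(yaw) Ry(pitch) Rx(roll)).
In Python, from bench import env, read_camera, camera_model, job gives the robot as it stands.
- The arm moves only by the tool carry_out, never from a script. Its argument "moves" is a list of rows, each a list of 2 entries, a list of its own where there are three numbers: the shift along the world's x, y, z in parts of the range, where 1.0 means 600 mm, then the turn, a rotation vector about the world's x, y, z in parts of the range, where 1.0 means 180 degrees. In form: [[[x, y, z], [rx, ry, rz]], ...]. A call has 1 to 12 rows; each row is the pose to reach, as a shift and turn from the pose commanded when the call began; what a row does not reach only later rows make up. A row lasts 1/12 s, in which the tool goes at most 41.7 mm and 7.16 degrees, less where a joint would pass 70% of its speed; a pose out of reach is approached as far as the arm can. Shift and turn numbers lie between -1 and 1, and a call with a number outside is refused. A call with a gripper value outside its range is refused whole. "hand" is the opening, from 0 (shut) to 1 (fully open), set as the call begins (left out, the last holds). The fingers move at their own pace and stop on an object; "newtons" is the grip in N (left out, the last holds). Time passes only in rows, so rows that repeat a pose let the fingers close. It gives the time, the measured TCP pose, the force, the opening and the grip force at its end, in the units of the state.
- env.get_obs(): the state, without advancing time (a new reading comes with each control period).
- read_camera(name): name is "side" or "top"; returns the picture (480x640x3 uint8, red, green, blue); there is no depth.
- camera_model(name): a dict with "fx", "fy", "cx", "cy" (pixels), "rvec" (rotation vector, rad) and "tvec" (3), from world to camera coordinates, as OpenCV has them. Camera axes: x right, y down, z forward; pixel columns grow to the right and rows downward; lengths in m; the calibration is good to about 2 mm. A picture is of the moment at which its call begins. camera_model takes no time and is no camera call.
- job.finish_job(): hands the job in; it is judged then, once.
The state is a dict: "t": time; "joints": joint angles; "joint_velocities": joint speeds; "joint_efforts": joint torques, N m; "tool_pos": TCP position; "tool_rot": TCP orientation; "ft_force": force on the tool from outside, world axes, zero at the start; "wrist_torque": the same for the moment, N m; "opening": finger opening in m; "grasp_force": force on a finger pad.
Only numpy, scipy, OpenCV 4.12 (cv2) and the standard library are available. Lean on these libraries where they do the work, as an engineer would, in place of code of your own. Each camera call takes 0.05 s, during which the arm holds its last target. There are 200 camera calls.

## Working session

There is one attempt and no reset: what is moved stays moved. The work goes in short steps, Python scripts to look and compute and a tool call to move; the robot and the scene stay as the last step left them, time stands still between calls to the robot, and variables do not carry over. Pictures are saved under pics/ and viewed, at most 10 in all, crops included, and the job is handed in when it is done.

Besides the shell and the picture viewer there is one more tool, called after ">>>" by a JSON object that holds its "fn" and its "kwargs", one argument or row to a line. carry_out: Moves the arm, as the interface text tells. Its arguments: {"type":"object","properties":{"moves":{"type":"array"},"hand":{"type":"number"},"newtons":{"type":"number"}},"required":["moves"]}

```bash
mkdir -p pics
python3 - <<'E'
from bench import env, read_camera, camera_model, job
import cv2
for n in("top","side"):
    im=read_camera(n); cv2.imwrite(f"pics/{n}0.png",im[...,::-1]); print(n,camera_model(n))
o=env.get_obs();print(o)
E
```

```text
top {'fx': 567.7670979903259, 'fy': 567.7670979903259, 'cx': 313.0056195848145, 'cy': 242.3210282982207, 'rvec': array([ 2.22370536, -2.16735129,  0.06515297]), 'tvec': array([0.0764433 , 0.52513409, 1.34453439])}
side {'fx': 477.7380116653957, 'fy': 477.7380116653957, 'cx': 316.9653810118781, 'cy': 231.75118624606074, 'rvec': array([ 2.19887407, -0.7095644 ,  0.30604027]), 'tvec': array([-0.34458946,  0.2959008 ,  1.04262148])}
{'t': 0.1, 'joints': array([-73.80998249,  30.77263848,  -0.25482309,  88.16248399,
         0.14850898,  61.15173447,  -4.08064503]), 'joint_velocities': array([-0.03437491, -0.12424602,  0.06488709, -0.15109275,  0.06114327,
       -0.03924895, -0.07092866]), 'joint_efforts': array([ 2.37264197e-03, -5.72072196e+01,  9.94020514e-01, -2.52223474e+01,
       -5.61198487e-02,  1.34381274e-02,  4.46654212e-05]), 'tool_pos': array([0.22198062, 0.61045815, 0.30194976]), 'tool_rot': array([-1.79913665e+02,  5.75345828e-03,  1.60020138e+02]), 'ft_force': array([-0.86555406, -0.62831918,  0.01645054]), 'wrist_torque': array([-0.01730995, -0.02092689, -0.01981908]), 'grasp_force': 0.0, 'opening': 0.08830202242620717}
```

View pics/top0.png

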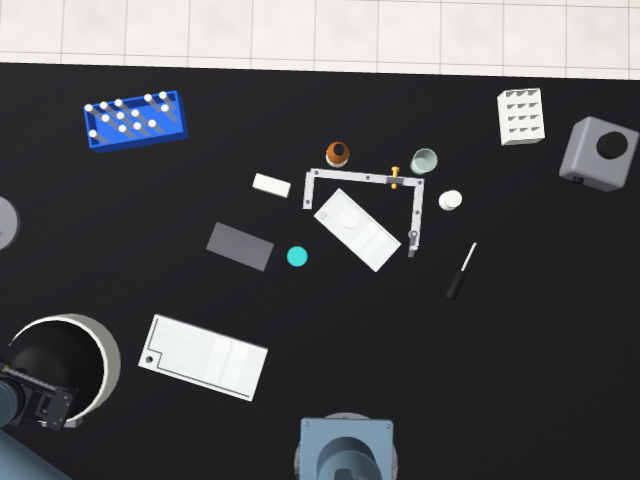

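View pics/side0.png

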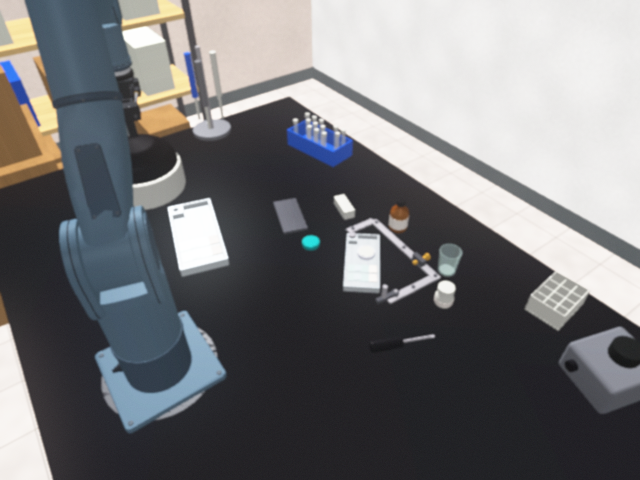

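The top view shows the tray around (357,230), with its pin end near (325,212). The strip frame runs (313,173)–(422,183)–(415,250), the stop is at (395,178), and the keeper is near (413,240). I'll zoom in for detail.

```bash
cat > h.py <<'E'
import numpy as np, cv2
from bench import env, read_camera, camera_model, job
def ray(n,uv,z):
    c=camera_model(n); R=cv2.Rodrigues(np.array(c['rvec']))[0]; t=np.array(c['tvec'])
    uv=np.atleast_2d(uv).astype(float)
    d=np.c_[(uv[:,0]-c['cx'])/c['fx'],(uv[:,1]-c['cy'])/c['fy'],np.ones(len(uv))]@R
    C=-R.T@t
    return C+d*((z-C[2])/d[:,2])[:,None]
def proj(n,P):
    c=camera_model(n);K=np.array([[c['fx'],0,c['cx']],[0,c['fy'],c['cy']],[0,0,1]])
    return cv2.projectPoints(np.atleast_2d(P).astype(float),np.array(c['rvec']),np.array(c['tvec']),K,None)[0][:,0]
E
python3 - <<'E'
from h import *
im=cv2.imread("pics/top0.png")[150:280,295:470]
cv2.imwrite("pics/c1.png",cv2.resize(im,None,fx=4.5,fy=4.5,interpolation=cv2.INTER_CUBIC))
im=cv2.imread("pics/side0.png")[200:320,325:475]
cv2.imwrite("pics/c2.png",cv2.resize(im,None,fx=5,fy=5,interpolation=cv2.INTER_CUBIC))
E
```

```text
(no output)
```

View pics/c1.png

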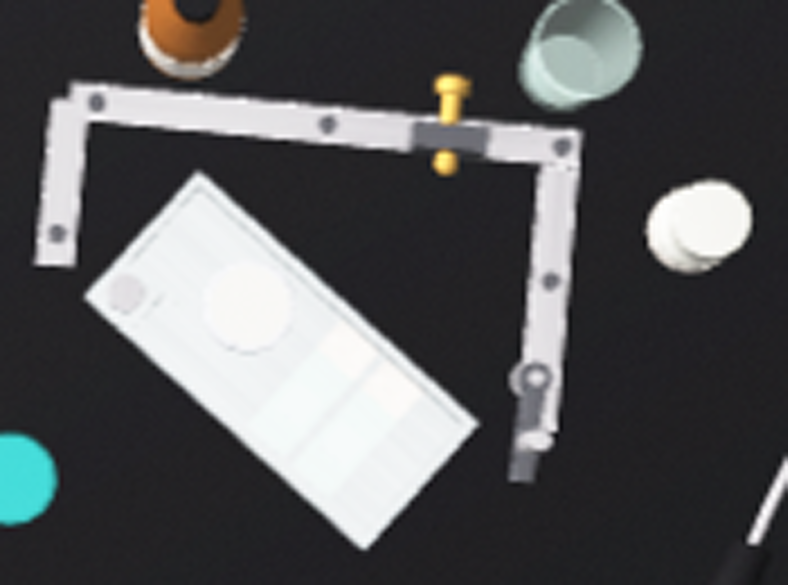

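View pics/c2.png

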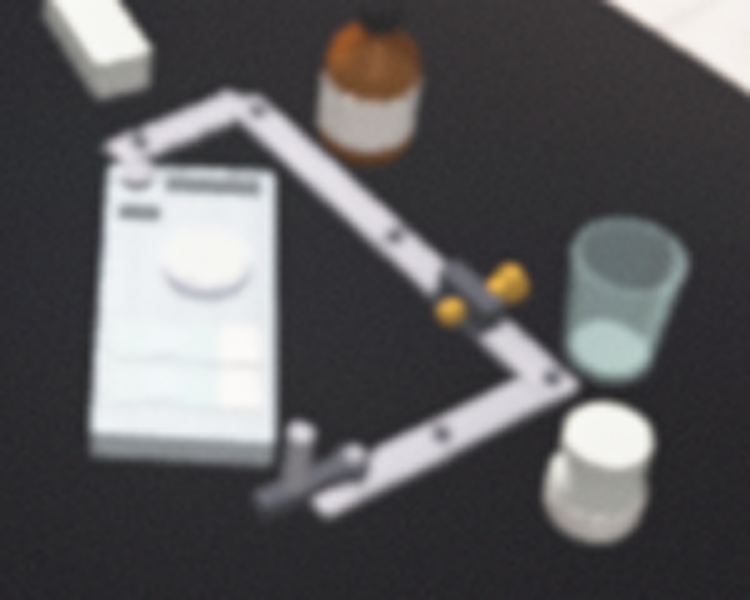

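The crops show the pin head at crop (127,294), the stop at (450,137), the keeper hinge at (532,378) with the bar end at (522,482) and the post top at (540,440), and the tray corners at (200,172), (478,424), (365,550), (85,295). Next I'll fit the edges.

```bash
cat >> h.py <<'E'
def crop(p): return (np.array(p,float)+.5)/4.5-.5+[295,150]
E
python3 - <<'E'
from h import *
W=lambda p,z: ray("top",crop(p),z)[:,:2]
far=W([[72,82],[582,130]],.006); far2=W([[90,122],[412,151]],.006)
er=W([[581,165],[557,432]],.006); sl=W([[52,100],[35,265]],.006); sr=W([[88,124],[75,265]],.006)
ang=lambda s:np.degrees(np.arctan2(*(s[1]-s[0])[::-1]))
for n,s in dict(far=far,far2=far2,er=er,sl=sl,sr=sr).items(): print(n,ang(s))
th=np.radians(np.mean([ang(far),ang(far2),ang(er)+90,]))
print('th',np.degrees(th))
ex=np.array([np.cos(th),np.sin(th)]);ey=np.array([-ex[1],ex[0]])
ox=np.mean([er.mean(0)@ex-.237, sl.mean(0)@ex+.049]); oy=np.mean([far.mean(0)@ey-.113, far2.mean(0)@ey-.093])
print([er.mean(0)@ex-.237, sl.mean(0)@ex+.049,sr.mean(0)@ex+.029,far.mean(0)@ey-.113, far2.mean(0)@ey-.093])
O=ox*ex+oy*ey; print('O',O,'pin head',W([127,294],.029))
F=lambda p:np.c_[(p-O)@ex,(p-O)@ey]*1000
tc=W([[200,172],[478,424],[365,550],[85,295]],.018); print('tray',tc,F(tc))
print('tray ang',ang(tc[[0,1]]),ang(tc[[3,2]]))
P=lambda x,y:O+x*ex+y*ey
print('pivot',P(.222,-.0235),'post',W([540,440],.055),'barend',W([[510,481],[534,481]],.017),'hinge',W([530,378],.017),'stop',P(.165,.09))
print('cam',-cv2.Rodrigues(camera_model('top')['rvec'])[0].T@camera_model('top')['tvec'])
# side check
ps=np.array([[250,150+0]])
s=lambda p:(np.array(p,float)+.5)/5-.5+[325,200]
print('side post top',ray("side",s([300,428]),.055),'pin',ray("side",s([135,180]),.029),'proj O', (proj("side",[*O,.029])+.5-[325,200])*5)
E
```

```text
far -93.9065372496265
far2 -93.6742612887474
er 175.74900798269974
sl 175.66690312958517
sr 176.22959001745585
th 26.05606981477527
[np.float64(0.22235587137986523), np.float64(0.6824957642306958), np.float64(0.6480828567716779), np.float64(-0.4517826289075463), np.float64(-0.3875690530070184)]
O [ 0.59078617 -0.17829366] pin head [[0.5878438  0.06829168]]
tray [[ 0.65531043  0.03076004]
 [ 0.52458721 -0.11984878]
 [ 0.45629224 -0.06116816]
 [ 0.58787165  0.09038721]] [[149.7932564  159.46413523]
 [-33.79886356  81.58274654]
 [-69.37715989 164.29793359]
 [115.3999048  242.65359321]]
tray ang -130.95684719008668 -130.96430902401565
pivot [ 0.80054551 -0.10189162] post [[ 0.51506101 -0.14612527]] barend [[ 0.49480857 -0.13750557]
 [ 0.49513575 -0.15024367]] hinge [[ 0.5498432  -0.14724867]] stop [ 0.69948379 -0.02496451]
cam [0.44834903 0.09493235 1.370895  ]
side post top [[ 0.52053228 -0.14302985  0.055     ]] pin [[0.58705119 0.06503952 0.029     ]] proj O [[452.59856577 444.97067357]]
```

```bash
cat > geo.py <<'E'
from h import *
W=lambda p,z: ray("top",crop(p),z)[:,:2]
far=W([[72,82],[582,130]],.006); far2=W([[90,122],[412,151]],.006)
er=W([[581,165],[557,432]],.006); sl=W([[52,100],[35,265]],.006); sr=W([[88,124],[75,265]],.006)
th=np.radians(-94.0)
ex=np.array([np.cos(th),np.sin(th)]);ey=np.array([-ex[1],ex[0]])
ox=np.mean([er.mean(0)@ex-.237, sl.mean(0)@ex+.049]); oy=np.mean([far.mean(0)@ey-.113, far2.mean(0)@ey-.093])
O=ox*ex+oy*ey
F=lambda p:np.c_[(np.atleast_2d(p)-O)@ex,(np.atleast_2d(p)-O)@ey]*1000
P=lambda x,y:O+x*ex+y*ey
E
python3 - <<'E'
from geo import *
print([er.mean(0)@ex-.237, sl.mean(0)@ex+.049,sr.mean(0)@ex+.029,far.mean(0)@ey-.113, far2.mean(0)@ey-.093])
print('O',O,'head',W([127,294],.029))
tc=W([[200,172],[478,424],[365,550],[85,295]],.018)
a=np.radians(-130.96);tx=np.array([np.cos(a),np.sin(a)]);ty=np.array([-tx[1],tx[0]])
print('tray corners in tray frame', np.c_[(tc-O)@tx,(tc-O)@ty])
print('push',O+.165*tx-.015*ty,'dir',ty)
kp=P(.222,-.0235); print('pivot',kp,'hinge seen',W([530,378],.017))
po=W([540,440],.055)[0]; be=W([[510,481],[534,481]],.017).mean(0)
for n,p in(('post',po),('end',be),):
  d=(p-kp); f=np.array([d@ex,d@ey]); print(n,p,F(p),np.hypot(*f),'q',np.arctan2(-f[0],-f[1]))
for h in (0,.04,.08): 
  a=th+h;print('home push',O+.165*np.array([np.cos(a),np.sin(a)])-.015*np.array([-np.sin(a),np.cos(a)]))
for q in(0,.1,.2,1.57,1.7,1.8): d=P(.222-.035*np.sin(q),-.0235-.035*np.cos(q));print(q,d, proj('top',[*d,.055])*4.5-np.array([295,150])*4.5)
E
```

```text
[np.float64(-0.10935963554827682), np.float64(-0.11021227468563992), np.float64(-0.1092561954873402), np.float64(0.5826643889303686), np.float64(0.5822381171045359)]
O [0.58869071 0.06888878] head [[0.5878438  0.06829168]]
tray corners in tray frame [[-0.01487778  0.07530365]
 [ 0.18455035  0.07531462]
 [ 0.1850062  -0.01472653]
 [-0.01569799 -0.01471144]]
push [ 0.46920042 -0.04588087] dir [ 0.75516741 -0.65553198]
pivot [ 0.54976202 -0.15093117] hinge seen [[ 0.5498432  -0.14724867]]
post [ 0.51506101 -0.14612527] [[219.62643149 -58.45171745]] 0.03503221917289451 q 0.06780581818376122
end [ 0.49497216 -0.14387462] [[218.78259153 -78.64863416]] 0.05524240731946681 q 0.058274618379222015
home push [ 0.56221743 -0.09466294]
home push [ 0.56877893 -0.09559077]
home push [ 0.57537229 -0.09625546]
0 [ 0.51484728 -0.14848969] [[542.82077045 438.78153038]]
0.1 [ 0.51526545 -0.14501623] [[536.10924175 437.79907761]]
0.2 [ 0.51602829 -0.14160187] [[529.52283277 436.15259566]]
1.57 [ 0.55217569 -0.11601449] [[481.17074357 365.03031063]]
1.7 [ 0.55668172 -0.11662202] [[482.49248984 356.36860427]]
1.8 [ 0.56007235 -0.11748424] [[484.26957388 349.87339157]]
```

Everything agrees to about 1 mm. The pin is at (0.589, 0.069), the tray at -131°, and the keeper at about 0.06 rad. I'll move over with the fingers shut.

The manual's scale: shifts go in shares of 600 mm and turns go in shares of 180 degrees. Converting my numbers, -430 mm / 600 = -0.7167, -390 mm / 600 = -0.65, -20 degrees / 180 = -0.1111.

>>> {"fn": "carry_out", "kwargs": {
  "moves": [
    [[0.0667, -0.0333, 0], [0, 0, -0.0167]],
    [[0.1133, -0.1, 0], [0, 0, -0.0333]],
    [[0.1467, -0.1583, 0], [0, 0, -0.0556]],
    [[0.175, -0.2167, 0], [0, 0, -0.0722]],
    [[0.2, -0.275, 0], [0, 0, -0.0889]],
    [[0.225, -0.3333, 0], [0, 0, -0.1111]],
    [[0.25, -0.3967, 0], [0, 0, -0.1111]],
    [[0.275, -0.46, 0], [0, 0, -0.1111]],
    [[0.3, -0.5233, 0], [0, 0, -0.1111]],
    [[0.325, -0.5867, 0], [0, 0, -0.1111]],
    [[0.3467, -0.65, 0], [0, 0, -0.1111]],
    [[0.3583, -0.7167, 0], [0, 0, -0.1111]]
  ],
  "hand": 0,
  "newtons": 10
}}

```text
t: 1.1
tool_pos: [0.438, 0.179, 0.3027]
tool_rot: [180.0, 0.0, 140.0]
ft_force: [0.4, -0.7, 0.4]
opening: 0.0101
grasp_force: 0.0
```

To row units: -234 mm / 600 = -0.39, -203 mm / 600 = -0.3383.

>>> {"fn": "carry_out", "kwargs": {
  "moves": [
    [[0.005, -0.0667, 0], [0, 0, 0]],
    [[0.01, -0.1333, 0], [0, 0, 0]],
    [[0.015, -0.2, 0], [0, 0, 0]],
    [[0.0183, -0.2667, -0.0333], [0, 0, 0]],
    [[0.0217, -0.3167, -0.075], [0, 0, 0]],
    [[0.0217, -0.3383, -0.1333], [0, 0, 0]],
    [[0.0217, -0.3383, -0.2], [0, 0, 0]],
    [[0.0217, -0.3383, -0.2583], [0, 0, 0]],
    [[0.0217, -0.3383, -0.3083], [0, 0, 0]],
    [[0.0217, -0.3383, -0.35], [0, 0, 0]],
    [[0.0217, -0.3383, -0.375], [0, 0, 0]],
    [[0.0217, -0.3383, -0.39], [0, 0, 0]]
  ],
  "hand": 0
}}

```text
t: 2.1
tool_pos: [0.4489, -0.0222, 0.0667]
tool_rot: [-179.9, -0.1, 140.0]
ft_force: [-0.1, -0.2, 0.4]
opening: 0.0006
grasp_force: 0.0
```

Run:
```python
from h import *
o=env.get_obs();print(o['t'],o['tool_pos'],o['tool_rot'],o['ft_force'],o['opening'],o['joints'])
im=read_camera("side")
cv2.imwrite("pics/s1.png",cv2.resize(im[190:340,280:480,::-1],None,fx=4,fy=4,interpolation=cv2.INTER_CUBIC))
```

```text
2.1 [ 0.44892508 -0.02219258  0.06667304] [-1.79872611e+02 -1.41650865e-01  1.40013324e+02] [-0.11739929 -0.22353822  0.41985216] 0.0005848351835067129 [-11.14381168  37.38104464  10.04514065 124.56653565 -18.41155701
  19.60227972  64.31291617]
```

View pics/s1.png

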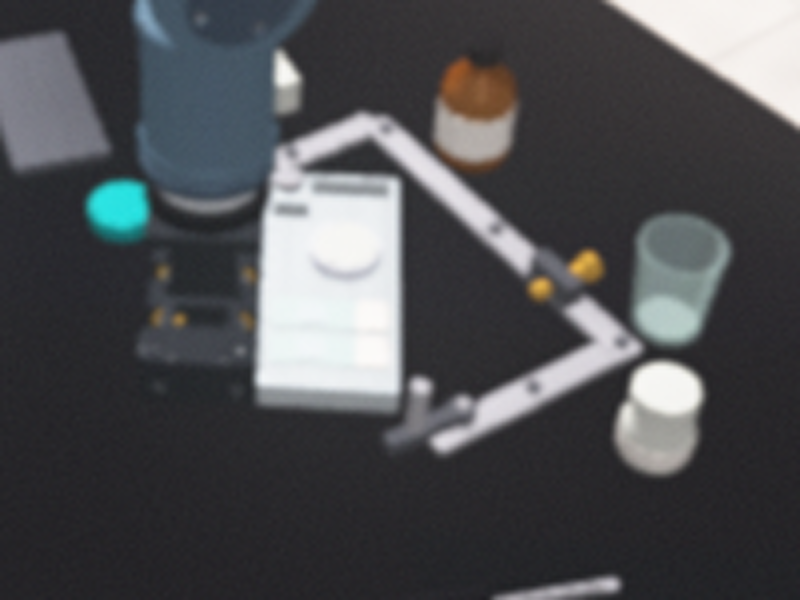

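The fingers are down beside the tray's near wall at crop (190,360), and nothing has been touched. I'll start the swing.

To row units: 30 mm / 600 = 0.05, -29 mm / 600 = -0.0483, 7 degrees / 180 = 0.0389.

>>> {"fn": "carry_out", "kwargs": {
  "moves": [
    [[0.0083, -0.0067, 0.0033], [0, 0, 0]],
    [[0.015, -0.0133, 0.0033], [0, 0, 0]],
    [[0.02, -0.0183, 0.0033], [0, 0, 0]],
    [[0.0233, -0.0217, 0.0033], [0, 0, 0]],
    [[0.0267, -0.025, 0.0033], [0, 0, 0.0028]],
    [[0.03, -0.0283, 0.0033], [0, 0, 0.0056]],
    [[0.0333, -0.0317, 0.0033], [0, 0, 0.0111]],
    [[0.0367, -0.035, 0.0033], [0, 0, 0.0167]],
    [[0.04, -0.0383, 0.0033], [0, 0, 0.0222]],
    [[0.0433, -0.0417, 0.0033], [0, 0, 0.0278]],
    [[0.0467, -0.045, 0.0033], [0, 0, 0.0333]],
    [[0.05, -0.0483, 0.0033], [0, 0, 0.0389]]
  ]
}}

```text
t: 3.15
tool_pos: [0.4803, -0.0513, 0.0707]
tool_rot: [180.0, -0.0, 147.1]
ft_force: [-1.1, 0.6, 0.2]
opening: 0.0003
grasp_force: 0.4
```

To row units: 31 mm / 600 = 0.0517, 28.5 mm / 600 = 0.0475, 3.3 degrees / 180 = 0.0183.

>>> {"fn": "carry_out", "kwargs": {
  "moves": [
    [[0.0045, -0.0037, 0], [0, 0, 0.0056]],
    [[0.0088, -0.007, 0], [0, 0, 0.0111]],
    [[0.0133, -0.0105, 0], [0, 0, 0.0183]],
    [[0.0175, -0.0138, 0], [0, 0, 0.025]],
    [[0.0217, -0.017, 0], [0, 0, 0.0311]],
    [[0.0262, -0.0203, 0], [0, 0, 0.0378]],
    [[0.0305, -0.0233, 0], [0, 0, 0.0444]],
    [[0.035, -0.0263, 0], [0, 0, 0.0511]],
    [[0.0392, -0.0292, 0], [0, 0, 0.0572]],
    [[0.0433, -0.0317, 0], [0, 0, 0.0639]],
    [[0.0475, -0.0345, 0], [0, 0, 0.0706]],
    [[0.0517, -0.0367, 0], [0, 0, 0.0778]]
  ]
}}

```text
t: 4.15
tool_pos: [0.5114, -0.0733, 0.0707]
tool_rot: [180.0, 0.0, 161.1]
ft_force: [-0.6, 0.3, -1.1]
opening: 0.0002
grasp_force: 0.3
```

To row units: 28 mm / 600 = 0.0467, -1.1 mm / 600 = -0.0018, 11 degrees / 180 = 0.0611.

>>> {"fn": "carry_out", "kwargs": {
  "moves": [
    [[0.0038, -0.0018, 0], [0, 0, 0.0056]],
    [[0.0078, -0.0038, 0], [0, 0, 0.0111]],
    [[0.0117, -0.0057, 0], [0, 0, 0.0161]],
    [[0.0157, -0.0075, 0], [0, 0, 0.0211]],
    [[0.0197, -0.0093, 0], [0, 0, 0.0261]],
    [[0.0237, -0.011, 0], [0, 0, 0.0311]],
    [[0.0277, -0.0127, 0], [0, 0, 0.0361]],
    [[0.0317, -0.0142, 0], [0, 0, 0.0411]],
    [[0.0357, -0.0157, 0], [0, 0, 0.0461]],
    [[0.0395, -0.0172, 0], [0, 0, 0.0511]],
    [[0.0433, -0.0185, 0], [0, 0, 0.0556]],
    [[0.0467, -0.0197, 0], [0, 0, 0.0611]]
  ]
}}

```text
t: 5.15
tool_pos: [0.5394, -0.0851, 0.0707]
tool_rot: [-180.0, 0.0, 172.1]
ft_force: [-1.6, 0.0, 0.5]
opening: 0.0005
grasp_force: 0.4
```

To row units: 9.6 mm / 600 = 0.016, -2.1 mm / 600 = -0.0035, 2.1 degrees / 180 = 0.0117.

>>> {"fn": "carry_out", "kwargs": {
  "moves": [
    [[0.0013, -0.0003, 0], [0, 0, 0.0017]],
    [[0.0027, -0.0007, 0], [0, 0, 0.0033]],
    [[0.004, -0.001, 0], [0, 0, 0.005]],
    [[0.0053, -0.0013, 0], [0, 0, 0.0067]],
    [[0.0067, -0.0017, 0], [0, 0, 0.0083]],
    [[0.008, -0.002, 0], [0, 0, 0.01]],
    [[0.0093, -0.0023, 0], [0, 0, 0.0117]],
    [[0.0107, -0.0027, 0], [0, 0, 0.0133]],
    [[0.012, -0.003, 0], [0, 0, 0.015]],
    [[0.0133, -0.0033, 0], [0, 0, 0.0167]],
    [[0.0147, -0.0035, 0], [0, 0, 0.0183]],
    [[0.016, -0.0038, 0], [0, 0, 0.02]]
  ]
}}

```text
t: 6.15
tool_pos: [0.5488, -0.0873, 0.0707]
tool_rot: [-180.0, 0.0, 175.6]
ft_force: [-0.6, -1.6, 0.9]
opening: 0.0009
grasp_force: 0.3
```

To row units: 2.5 mm / 600 = 0.0042, 2 mm / 600 = 0.0033, 0.8 degrees / 180 = 0.0044.

>>> {"fn": "carry_out", "kwargs": {
  "moves": [
    [[0.0008, -0.0002, 0], [0, 0, 0.0011]],
    [[0.0017, -0.0003, 0], [0, 0, 0.0017]],
    [[0.0025, -0.0003, 0], [0, 0, 0.0028]],
    [[0.0033, -0.0005, 0], [0, 0, 0.0033]],
    [[0.0042, -0.0007, 0], [0, 0, 0.0044]],
    [[0.0042, -0.0007, 0], [0, 0, 0.0044]]
  ]
}}

```text
t: 6.65
tool_pos: [0.5513, -0.0877, 0.0707]
tool_rot: [180.0, 0.0, 176.4]
ft_force: [0.3, -0.0, -0.9]
opening: 0.0007
grasp_force: 0.2
```

To row units: 1.2 mm / 600 = 0.002, 0.8 mm / 600 = 0.0013, 0.4 degrees / 180 = 0.0022.

>>> {"fn": "carry_out", "kwargs": {
  "moves": [
    [[0.0007, -0.0002, 0], [0, 0, 0.0006]],
    [[0.0013, -0.0002, 0], [0, 0, 0.0017]],
    [[0.002, -0.0003, 0], [0, 0, 0.0022]],
    [[0.002, -0.0003, 0], [0, 0, 0.0022]]
  ]
}}

```text
t: 6.98
tool_pos: [0.5525, -0.0879, 0.0707]
tool_rot: [-180.0, 0.0, 176.8]
ft_force: [-1.1, -0.9, 0.6]
opening: 0.0005
grasp_force: 0.3
```

To row units: 1.2 mm / 600 = 0.002, 0.8 mm / 600 = 0.0013, 0.4 degrees / 180 = 0.0022.

>>> {"fn": "carry_out", "kwargs": {
  "moves": [
    [[0.0007, -0.0002, 0], [0, 0, 0.0006]],
    [[0.0013, -0.0002, 0], [0, 0, 0.0017]],
    [[0.002, -0.0003, 0], [0, 0, 0.0022]],
    [[0.002, -0.0003, 0], [0, 0, 0.0022]]
  ]
}}

```text
t: 7.32
tool_pos: [0.5538, -0.0881, 0.0707]
tool_rot: [-180.0, 0.0, 177.2]
ft_force: [-0.3, 0.0, -0.6]
opening: 0.0001
grasp_force: 0.2
```

Run:
```python
from geo import *
print('tip front est',F(W([446,175],.010)))
im=read_camera("top")
cv2.imwrite("pics/t2.png",cv2.resize(im[150:280,295:470,::-1],None,fx=4.5,fy=4.5,interpolation=cv2.INTER_CUBIC))
```

```text
tip front est [[165.26995398  81.42274484]]
```

View pics/t2.png

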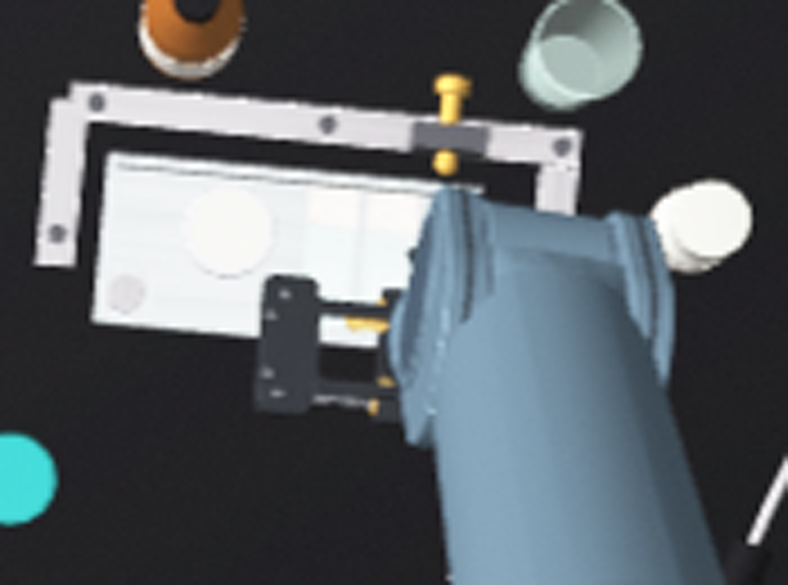

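The tray is nearly home: its edge is at crop (446,184) and the screw tip at (446,175), leaving a gap of about 5 mm. I'll keep pushing.

To row units: 3 mm / 600 = 0.005, 2.5 mm / 600 = 0.0042, 1 degrees / 180 = 0.0056.

>>> {"fn": "carry_out", "kwargs": {
  "moves": [
    [[0.0008, -0.0002, 0], [0, 0, 0.0011]],
    [[0.0017, -0.0002, 0], [0, 0, 0.0017]],
    [[0.0025, -0.0003, 0], [0, 0, 0.0028]],
    [[0.0033, -0.0003, 0], [0, 0, 0.0033]],
    [[0.0042, -0.0005, 0], [0, 0, 0.0044]],
    [[0.005, -0.0005, 0], [0, 0, 0.0056]],
    [[0.005, -0.0005, 0], [0, 0, 0.0056]]
  ]
}}

```text
t: 7.95
tool_pos: [0.5568, -0.0883, 0.0707]
tool_rot: [180.0, 0.0, 178.2]
ft_force: [-0.5, -0.0, -0.2]
opening: 0.0005
grasp_force: 0.2
```

To row units: 0.9 mm / 600 = 0.0015, 0.6 mm / 600 = 0.001, 0.3 degrees / 180 = 0.0017.

>>> {"fn": "carry_out", "kwargs": {
  "moves": [
    [[0.0005, 0, 0], [0, 0, 0.0006]],
    [[0.001, -0.0002, 0], [0, 0, 0.0011]],
    [[0.0015, -0.0002, 0], [0, 0, 0.0017]],
    [[0.0015, -0.0002, 0], [0, 0, 0.0017]]
  ]
}}

```text
t: 8.28
tool_pos: [0.5576, -0.0884, 0.0707]
tool_rot: [-180.0, 0.0, 178.5]
ft_force: [-1.0, -0.2, -0.1]
opening: 0.0006
grasp_force: 0.3
```

To row units: 0.9 mm / 600 = 0.0015, 0.6 mm / 600 = 0.001, 0.3 degrees / 180 = 0.0017.

>>> {"fn": "carry_out", "kwargs": {
  "moves": [
    [[0.0005, 0, 0], [0, 0, 0.0006]],
    [[0.001, -0.0002, 0], [0, 0, 0.0011]],
    [[0.0015, -0.0002, 0], [0, 0, 0.0017]],
    [[0.0015, -0.0002, 0], [0, 0, 0.0017]]
  ]
}}

```text
t: 8.62
tool_pos: [0.5586, -0.0886, 0.0707]
tool_rot: [-180.0, 0.0, 178.8]
ft_force: [-0.6, -0.2, 0.7]
opening: 0.0006
grasp_force: 0.3
```

To row units: 0.9 mm / 600 = 0.0015, 0.6 mm / 600 = 0.001, 0.3 degrees / 180 = 0.0017.

>>> {"fn": "carry_out", "kwargs": {
  "moves": [
    [[0.0005, 0, 0], [0, 0, 0.0006]],
    [[0.001, -0.0002, 0], [0, 0, 0.0011]],
    [[0.0015, -0.0002, 0], [0, 0, 0.0017]],
    [[0.0015, -0.0002, 0], [0, 0, 0.0017]]
  ]
}}

```text
t: 8.95
tool_pos: [0.5595, -0.0886, 0.0707]
tool_rot: [180.0, 0.0, 179.1]
ft_force: [-0.2, -1.0, 0.8]
opening: 0.0005
grasp_force: 0.3
```

To row units: 0.9 mm / 600 = 0.0015, 0.6 mm / 600 = 0.001, 0.2 degrees / 180 = 0.0011.

>>> {"fn": "carry_out", "kwargs": {
  "moves": [
    [[0.0005, 0, 0], [0, 0, 0.0006]],
    [[0.001, -0.0002, 0], [0, 0, 0.0006]],
    [[0.0015, -0.0002, 0], [0, 0, 0.0011]],
    [[0.0015, -0.0002, 0], [0, 0, 0.0011]]
  ]
}}

```text
t: 9.28
tool_pos: [0.5597, -0.0887, 0.0706]
tool_rot: [180.0, -0.1, 179.3]
ft_force: [-3.3, -1.3, 1.7]
opening: 0.0005
grasp_force: 1.5
```

Contact with the stop: 3.3 N. I'll raise it gently.

To row units: 0.6 mm / 600 = 0.001, 0.3 mm / 600 = 0.0005.

>>> {"fn": "carry_out", "kwargs": {
  "moves": [
    [[0.0005, 0, 0], [0, 0, 0]],
    [[0.001, 0, 0], [0, 0, 0]],
    [[0.001, 0, 0], [0, 0, 0]],
    [[0.001, 0, 0], [0, 0, 0]]
  ]
}}

```text
t: 9.62
tool_pos: [0.5599, -0.0888, 0.0706]
tool_rot: [180.0, -0.1, 179.3]
ft_force: [-5.2, 0.5, 4.3]
opening: 0.0001
grasp_force: 2.6
```

To row units: 0.6 mm / 600 = 0.001, 0.4 mm / 600 = 0.0007.

>>> {"fn": "carry_out", "kwargs": {
  "moves": [
    [[0.0005, 0, 0.0003], [0, 0, 0]],
    [[0.001, 0, 0.0007], [0, 0, 0]],
    [[0.001, 0, 0.0007], [0, 0, 0]],
    [[0.001, 0, 0.0007], [0, 0, 0]]
  ]
}}

```text
t: 9.95
tool_pos: [0.5601, -0.0888, 0.0706]
tool_rot: [180.0, -0.2, 179.3]
ft_force: [-5.0, -0.8, 1.7]
opening: 0.0001
grasp_force: 2.6
```

To row units: 0.8 mm / 600 = 0.0013, 0.4 mm / 600 = 0.0007.

>>> {"fn": "carry_out", "kwargs": {
  "moves": [
    [[0.0007, 0, 0], [0, 0, 0]],
    [[0.0013, 0, 0], [0, 0, 0]],
    [[0.0013, 0, 0], [0, 0, 0]],
    [[0.0013, 0, 0], [0, 0, 0]]
  ]
}}

```text
t: 10.28
tool_pos: [0.5602, -0.0888, 0.0706]
tool_rot: [180.0, -0.3, 179.3]
ft_force: [-7.0, 0.2, 3.3]
opening: 0.0004
grasp_force: 3.6
```

To row units: 0.8 mm / 600 = 0.0013, 0.4 mm / 600 = 0.0007.

>>> {"fn": "carry_out", "kwargs": {
  "moves": [
    [[0.0007, 0, 0], [0, 0, 0]],
    [[0.0013, 0, 0], [0, 0, 0]],
    [[0.0013, 0, 0], [0, 0, 0]],
    [[0.0013, 0, 0], [0, 0, 0]]
  ]
}}

```text
t: 10.62
tool_pos: [0.5604, -0.0888, 0.0706]
tool_rot: [180.0, -0.3, 179.3]
ft_force: [-9.6, 0.3, 6.7]
opening: 0.0004
grasp_force: 4.6
```

>>> {"fn": "carry_out", "kwargs": {
  "moves": [
    [[0, 0, 0], [0, 0, 0]],
    [[0, 0, 0], [0, 0, 0]],
    [[0, 0, 0], [0, 0, 0]],
    [[0, 0, 0], [0, 0, 0]],
    [[0, 0, 0], [0, 0, 0]],
    [[0, 0, 0], [0, 0, 0]],
    [[0, 0, 0], [0, 0, 0]],
    [[0, 0, 0], [0, 0, 0]],
    [[0, 0, 0], [0, 0, 0]],
    [[0, 0, 0], [0, 0, 0]],
    [[0, 0, 0], [0, 0, 0]],
    [[0, 0, 0], [0, 0, 0]]
  ]
}}

```text
t: 11.62
tool_pos: [0.5604, -0.0888, 0.0705]
tool_rot: [180.0, -0.3, 179.3]
ft_force: [-9.4, -0.2, 6.8]
opening: 0.0007
grasp_force: 4.6
```

>>> {"fn": "carry_out", "kwargs": {
  "moves": [
    [[0, 0, 0], [0, 0, 0]],
    [[0, 0, 0], [0, 0, 0]],
    [[0, 0, 0], [0, 0, 0]],
    [[0, 0, 0], [0, 0, 0]],
    [[0, 0, 0], [0, 0, 0]],
    [[0, 0, 0], [0, 0, 0]],
    [[0, 0, 0], [0, 0, 0]],
    [[0, 0, 0], [0, 0, 0]],
    [[0, 0, 0], [0, 0, 0]],
    [[0, 0, 0], [0, 0, 0]],
    [[0, 0, 0], [0, 0, 0]],
    [[0, 0, 0], [0, 0, 0]]
  ]
}}

```text
t: 12.62
tool_pos: [0.5604, -0.0888, 0.0705]
tool_rot: [180.0, -0.3, 179.3]
ft_force: [-9.3, -0.7, 6.7]
opening: 0.0005
grasp_force: 4.6
```

Pressing held for 2 s at about 9–11 N. Now I'll back off, rise and turn for the post.

To row units: 75 mm / 600 = 0.125, 70 mm / 600 = 0.1167, -30 degrees / 180 = -0.1667.

>>> {"fn": "carry_out", "kwargs": {
  "moves": [
    [[-0.0025, 0, 0], [0, 0, 0]],
    [[-0.005, 0, 0], [0, 0, 0]],
    [[-0.0083, 0, 0], [0, 0, 0]],
    [[-0.0167, 0, 0], [0, 0, 0]],
    [[-0.0333, 0.0017, 0], [0, 0, 0]],
    [[-0.0583, 0.0033, 0], [0, 0, 0]],
    [[-0.0833, 0.005, 0.0083], [0, 0, 0]],
    [[-0.0917, 0.005, 0.0417], [0, 0, -0.0333]],
    [[-0.0917, 0, 0.0833], [0, 0, -0.0667]],
    [[-0.0917, -0.0167, 0.1167], [0, 0, -0.1]],
    [[-0.0867, -0.0417, 0.125], [0, 0, -0.1333]],
    [[-0.0833, -0.0667, 0.125], [0, 0, -0.1667]]
  ]
}}

```text
t: 13.62
tool_pos: [0.515, -0.129, 0.1485]
tool_rot: [179.8, 0.3, 149.1]
ft_force: [-0.0, 0.8, -1.2]
opening: 0.0005
grasp_force: 0.0
```

Run:
```python
from geo import *
o=env.get_obs();print(o['t'],o['tool_pos'],o['tool_rot'],o['ft_force'])
im=read_camera("side")
cv2.imwrite("pics/s3.png",cv2.resize(im[190:340,280:480,::-1],None,fx=4,fy=4,interpolation=cv2.INTER_CUBIC))
```

```text
13.6167 [ 0.51502183 -0.12899576  0.14850134] [179.84786753   0.30030443 149.10114653] [-0.03741417  0.76507204 -1.1516058 ]
```

View pics/s3.png

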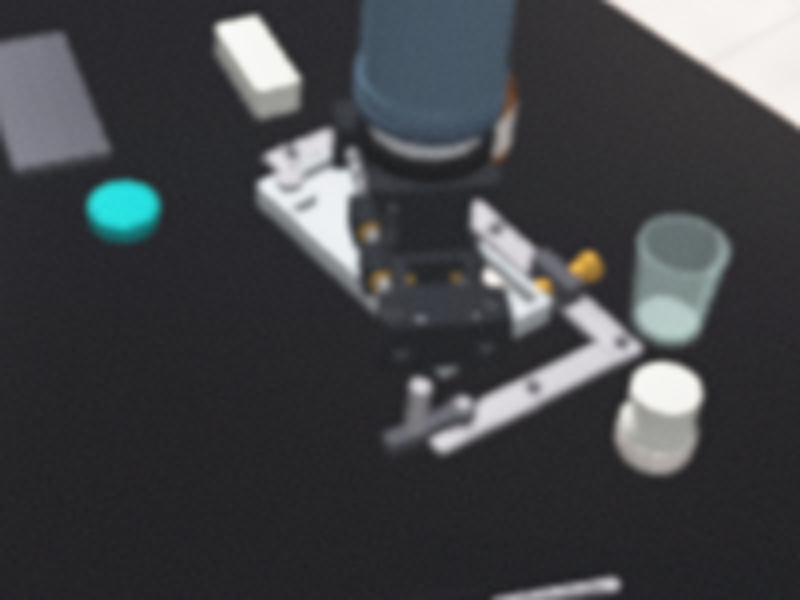

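The tray rests at the screw tip, crop (545,290), and the post stands at crop (420,385). I'll straddle the post and lower.

To row units: -52 mm / 600 = -0.0867, -44 mm / 600 = -0.0733, -14 degrees / 180 = -0.0778.

>>> {"fn": "carry_out", "kwargs": {
  "moves": [
    [[0.0008, -0.01, 0], [0, 0, -0.0278]],
    [[0.0017, -0.02, 0], [0, 0, -0.0556]],
    [[0.0017, -0.0283, 0], [0, 0, -0.0778]],
    [[0.0017, -0.0283, 0], [0, 0, -0.0778]],
    [[0.0017, -0.0283, 0], [0, 0, -0.0778]],
    [[0.0017, -0.0283, 0], [0, 0, -0.0778]],
    [[0.0017, -0.0283, -0.0167], [0, 0, -0.0778]],
    [[0.0017, -0.0283, -0.0367], [0, 0, -0.0778]],
    [[0.0017, -0.0283, -0.0567], [0, 0, -0.0778]],
    [[0.0017, -0.0283, -0.0733], [0, 0, -0.0778]],
    [[0.0017, -0.0283, -0.0867], [0, 0, -0.0778]],
    [[0.0017, -0.0283, -0.0867], [0, 0, -0.0778]]
  ],
  "hand": 0.5,
  "newtons": 5
}}

```text
t: 14.67
tool_pos: [0.5128, -0.1454, 0.0919]
tool_rot: [-179.9, -0.2, 135.3]
ft_force: [-0.2, 0.7, -0.1]
opening: 0.0439
grasp_force: 0.0
```

>>> {"fn": "carry_out", "kwargs": {
  "moves": [
    [[0, 0, 0], [0, 0, 0]],
    [[0, 0, 0], [0, 0, 0]],
    [[0, 0, 0], [0, 0, 0]],
    [[0, 0, 0], [0, 0, 0]],
    [[0, 0, 0], [0, 0, 0]],
    [[0, 0, 0], [0, 0, 0]],
    [[0, 0, 0], [0, 0, 0]],
    [[0, 0, 0], [0, 0, 0]]
  ],
  "hand": 0,
  "newtons": 5
}}

```text
t: 15.33
tool_pos: [0.5151, -0.1456, 0.0946]
tool_rot: [179.9, 0.1, 135.3]
ft_force: [4.7, 1.0, 1.1]
opening: 0.0118
grasp_force: 5.0
```

The post is gripped (11.8 mm). I'll turn the keeper along its arc.

To row units: 29.8 mm / 600 = 0.0497, 28.9 mm / 600 = 0.0482.

>>> {"fn": "carry_out", "kwargs": {
  "moves": [
    [[0.0017, 0.0067, 0], [0, 0, 0]],
    [[0.0035, 0.0135, 0], [0, 0, 0]],
    [[0.006, 0.0188, 0], [0, 0, 0]],
    [[0.0087, 0.024, 0], [0, 0, 0]],
    [[0.0122, 0.0287, 0], [0, 0, 0]],
    [[0.016, 0.033, 0], [0, 0, 0]],
    [[0.0203, 0.037, 0], [0, 0, 0]],
    [[0.0248, 0.0405, 0], [0, 0, 0]],
    [[0.03, 0.0435, 0], [0, 0, 0]],
    [[0.035, 0.0462, 0], [0, 0, 0]],
    [[0.0405, 0.0482, 0], [0, 0, 0]],
    [[0.0462, 0.0497, 0], [0, 0, 0]]
  ]
}}

```text
t: 16.33
tool_pos: [0.5418, -0.1155, 0.0937]
tool_rot: [-180.0, -0.0, 135.3]
ft_force: [-3.8, 0.3, -2.5]
opening: 0.0114
grasp_force: 5.0
```

To row units: 11.5 mm / 600 = 0.0192, 10.5 mm / 600 = 0.0175.

>>> {"fn": "carry_out", "kwargs": {
  "moves": [
    [[0.0038, 0.0005, 0], [0, 0, 0]],
    [[0.0077, 0.0008, 0], [0, 0, 0]],
    [[0.0117, 0.0012, 0], [0, 0, 0]],
    [[0.0147, 0.001, 0], [0, 0, 0]],
    [[0.0175, 0.0008, 0], [0, 0, 0]],
    [[0.0192, 0.0007, 0], [0, 0, 0]],
    [[0.0192, 0.0007, 0], [0, 0, 0]]
  ]
}}

```text
t: 16.92
tool_pos: [0.5537, -0.1153, 0.0941]
tool_rot: [180.0, 0.0, 135.3]
ft_force: [-1.8, 2.9, -5.5]
opening: 0.0115
grasp_force: 5.0
```

To row units: 2 mm / 600 = 0.0033, 1.4 mm / 600 = 0.0023.

>>> {"fn": "carry_out", "kwargs": {
  "moves": [
    [[0.0012, -0.0002, 0], [0, 0, 0]],
    [[0.0023, -0.0003, 0], [0, 0, 0]],
    [[0.0033, -0.0005, 0], [0, 0, 0]],
    [[0.0033, -0.0005, 0], [0, 0, 0]]
  ]
}}

```text
t: 17.25
tool_pos: [0.5554, -0.1157, 0.0941]
tool_rot: [180.0, 0.0, 135.3]
ft_force: [-2.1, 2.5, -3.7]
opening: 0.0118
grasp_force: 5.0
```

To row units: 1.5 mm / 600 = 0.0025, 1 mm / 600 = 0.0017.

>>> {"fn": "carry_out", "kwargs": {
  "moves": [
    [[0.0008, -0.0002, 0], [0, 0, 0]],
    [[0.0017, -0.0003, 0], [0, 0, 0]],
    [[0.0025, -0.0005, 0], [0, 0, 0]],
    [[0.0025, -0.0005, 0], [0, 0, 0]]
  ]
}}

```text
t: 17.58
tool_pos: [0.557, -0.116, 0.0942]
tool_rot: [180.0, 0.0, 135.3]
ft_force: [-1.5, 3.0, -5.0]
opening: 0.0117
grasp_force: 5.0
```

To row units: 0.8 mm / 600 = 0.0013, 0.4 mm / 600 = 0.0007.

>>> {"fn": "carry_out", "kwargs": {
  "moves": [
    [[0.0007, -0.0002, 0], [0, 0, 0]],
    [[0.0013, -0.0003, 0], [0, 0, 0]],
    [[0.0013, -0.0003, 0], [0, 0, 0]]
  ]
}}

```text
t: 17.83
tool_pos: [0.5578, -0.1161, 0.0942]
tool_rot: [180.0, 0.0, 135.3]
ft_force: [-2.1, 4.1, -4.0]
opening: 0.0118
grasp_force: 5.0
```

To row units: 0.8 mm / 600 = 0.0013, 0.4 mm / 600 = 0.0007.

>>> {"fn": "carry_out", "kwargs": {
  "moves": [
    [[0.0007, -0.0002, 0], [0, 0, 0]],
    [[0.0013, -0.0003, 0], [0, 0, 0]],
    [[0.0013, -0.0003, 0], [0, 0, 0]]
  ]
}}

```text
t: 18.08
tool_pos: [0.5585, -0.1164, 0.0941]
tool_rot: [180.0, 0.0, 135.3]
ft_force: [-1.9, 4.2, -3.5]
opening: 0.0121
grasp_force: 5.0
```

To row units: 0.8 mm / 600 = 0.0013, 0.4 mm / 600 = 0.0007.

>>> {"fn": "carry_out", "kwargs": {
  "moves": [
    [[0.0007, -0.0002, 0], [0, 0, 0]],
    [[0.0013, -0.0003, 0], [0, 0, 0]],
    [[0.0013, -0.0003, 0], [0, 0, 0]]
  ]
}}

```text
t: 18.33
tool_pos: [0.5593, -0.1166, 0.0942]
tool_rot: [180.0, 0.0, 135.3]
ft_force: [-1.0, 4.9, -3.8]
opening: 0.0117
grasp_force: 5.0
```

To row units: 0.8 mm / 600 = 0.0013, 0.4 mm / 600 = 0.0007.

>>> {"fn": "carry_out", "kwargs": {
  "moves": [
    [[0.0007, -0.0002, 0], [0, 0, 0]],
    [[0.0013, -0.0003, 0], [0, 0, 0]],
    [[0.0013, -0.0003, 0], [0, 0, 0]]
  ]
}}

```text
t: 18.58
tool_pos: [0.5601, -0.1168, 0.0941]
tool_rot: [180.0, 0.0, 135.3]
ft_force: [-1.1, 4.8, -3.8]
opening: 0.0117
grasp_force: 5.0
```

To row units: 0.8 mm / 600 = 0.0013, 0.4 mm / 600 = 0.0007.

>>> {"fn": "carry_out", "kwargs": {
  "moves": [
    [[0.0007, 0.0007, 0], [0, 0, 0]],
    [[0.0013, 0.0013, 0], [0, 0, 0]],
    [[0.0013, 0.0013, 0], [0, 0, 0]]
  ]
}}

```text
t: 18.83
tool_pos: [0.5605, -0.1168, 0.0941]
tool_rot: [-180.0, 0.0, 135.3]
ft_force: [-2.4, 2.7, -3.8]
opening: 0.0114
grasp_force: 5.0
```

Run:
```python
from geo import *
im=read_camera("side")
cv2.imwrite("pics/s4.png",cv2.resize(im[225:305,345:450,::-1],None,fx=7,fy=7,interpolation=cv2.INTER_CUBIC))
```

View pics/s4.png

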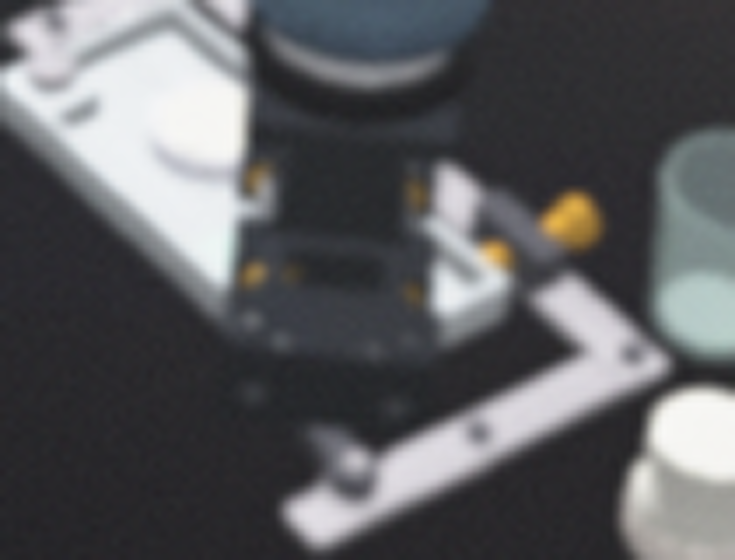

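The keeper now points behind the tray, with its hinge at crop (355,470); the toe is hidden by the gripper. Another small step to feel for contact.

To row units: 0.8 mm / 600 = 0.0013, 0.4 mm / 600 = 0.0007.

>>> {"fn": "carry_out", "kwargs": {
  "moves": [
    [[0.0007, 0, 0], [0, 0, 0]],
    [[0.0013, 0, 0], [0, 0, 0]],
    [[0.0013, 0, 0], [0, 0, 0]]
  ]
}}

```text
t: 19.13
tool_pos: [0.5612, -0.1169, 0.0941]
tool_rot: [-180.0, 0.0, 135.3]
ft_force: [-3.8, 0.2, -3.4]
opening: 0.012
grasp_force: 5.0
```

To row units: 0.8 mm / 600 = 0.0013, 0.4 mm / 600 = 0.0007.

>>> {"fn": "carry_out", "kwargs": {
  "moves": [
    [[0.0007, 0, 0], [0, 0, 0]],
    [[0.0013, 0, 0], [0, 0, 0]],
    [[0.0013, 0, 0], [0, 0, 0]]
  ]
}}

```text
t: 19.38
tool_pos: [0.5614, -0.1169, 0.0941]
tool_rot: [-179.9, -0.1, 135.3]
ft_force: [-5.7, -0.8, 0.2]
opening: 0.0118
grasp_force: 5.0
```

Contact felt: stalled at 5.7 N. I'll release and lift.

To row units: 160 mm / 600 = 0.2667, 150 mm / 600 = 0.25.

>>> {"fn": "carry_out", "kwargs": {
  "moves": [
    [[0, 0, 0], [0, 0, 0]],
    [[0, 0, 0], [0, 0, 0]],
    [[0, 0, 0], [0, 0, 0]],
    [[0, 0, 0], [0, 0, 0]],
    [[0, 0, 0], [0, 0, 0]],
    [[0, 0, 0.0167], [0, 0, 0]],
    [[0, 0, 0.05], [0, 0, 0]],
    [[0, 0, 0.1], [0, 0, 0]],
    [[0, 0, 0.1667], [0, 0, 0]],
    [[-0.0417, 0.0333, 0.2167], [0, 0, 0]],
    [[-0.0917, 0.075, 0.25], [0, 0, 0]],
    [[-0.1333, 0.125, 0.2667], [0, 0, 0]]
  ],
  "hand": 0.5
}}

```text
t: 20.38
tool_pos: [0.4841, -0.0443, 0.2564]
tool_rot: [179.8, 0.2, 135.1]
ft_force: [0.6, 0.5, 0.1]
opening: 0.0438
grasp_force: 0.0
```

To row units: 200 mm / 600 = 0.3333, 180 mm / 600 = 0.3.

>>> {"fn": "carry_out", "kwargs": {
  "moves": [
    [[0, 0.0633, 0], [0, 0, 0]],
    [[0, 0.1267, 0], [0, 0, 0]],
    [[0, 0.1833, 0], [0, 0, 0]],
    [[0, 0.2417, 0], [0, 0, 0]],
    [[0, 0.3, 0], [0, 0, 0]],
    [[0, 0.3333, 0], [0, 0, 0]],
    [[0, 0.3333, 0], [0, 0, 0]],
    [[0, 0.3333, 0], [0, 0, 0]],
    [[0, 0.3333, 0], [0, 0, 0]],
    [[0, 0.3333, 0], [0, 0, 0]]
  ]
}}

```text
t: 21.22
tool_pos: [0.4843, 0.1551, 0.2536]
tool_rot: [-180.0, 0.0, 135.2]
ft_force: [1.2, -0.7, -0.2]
opening: 0.0438
grasp_force: 0.0
```

Run:
```python
from geo import *
im=read_camera("top")
cv2.imwrite("pics/t5.png",cv2.resize(im[150:280,295:470,::-1],None,fx=4.5,fy=4.5,interpolation=cv2.INTER_CUBIC))
```

```text
(no output)
```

View pics/t5.png

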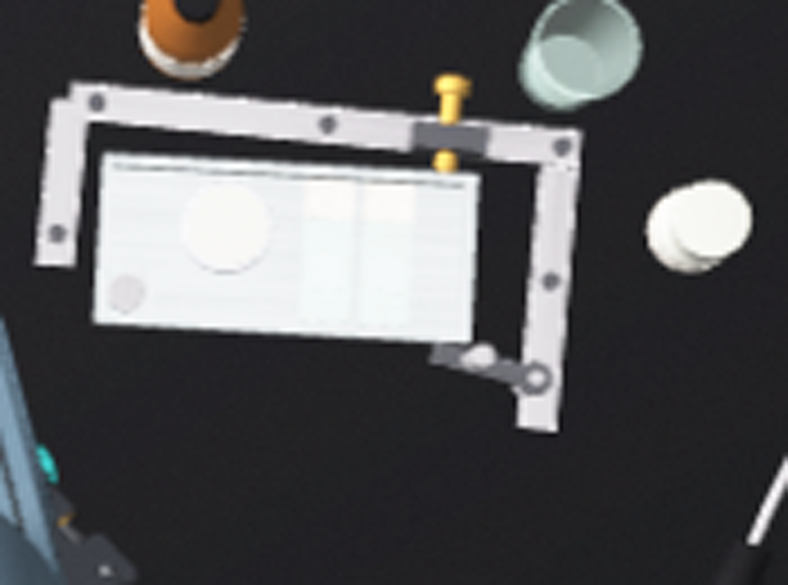

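The tray's far edge touches the screw tip at (446,170) and the keeper's toe bears on its near edge at (435,345). The dish lies flat and the robot is clear, so I'll hand in.

```bash
python3 -c "
from bench import job
print(job.finish_job())"
```

```text
the job is handed in; nothing more can be done
None
```

I've handed the job in, though it gave no verdict back: the tray was pressed on the stop screw at about 10 N for over 2 s, and the last picture shows it home, with the keeper's toe against its near edge and the dish flat.

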